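# Stand the knocked-over tube rack up and park it against the batten

### The arm

A 6-joint arm with a two-finger parallel gripper is mounted at the origin on the work surface. World frame = base frame: x ahead of the robot, y to its left, z up, the work surface at z = 0. Lengths are in m, angles in degrees, forces in N, time in s.
With the tool pointing down it reaches from about 0.375 to 0.975 m from the base axis. Payload 3.8 kg.
Tool frame: the origin (TCP) lies on the centre line of the jaws, within the pads' length; the fingertips stand robot.tips_ahead ahead of it and the grasp point (between the pads) lies 8 mm behind it (robot.tips_ahead is the distance from the TCP to the fingertips, in m); z points along the fingers, y is the line along which they close (so a half turn about z gives the same grasp; the last joint's range is limited). The gripper opens to 88 mm and grips with 3 to 60 N. Pads are 18 mm wide; open, the fingers measure 123 mm over their backs; the gripper's body (75 mm by 187 mm) begins 45 mm behind the grasp point.
Start: joints at [65.724, 15.12, 91.902, -0, 72.978, -2.114], TCP at [0.255, 0.625, 0.25] pointing down, gripper open.
Joint ranges: [-150.88, 150.88], [-54.13, 125.18], [17.81, 147.31], [-75.09, 255.09], [0, 152.58], [-146.25, 146.25]. Speed limits (degrees/s): [147.25, 147.25, 180, 180, 180, 180].

### API

Orientations are given as a 3x3 rotation matrix whose columns are the frame's x, y, z axes.
In Python, from cell import robot, vision gives the robot as it stands. The module is installed in compiled form; this text tells all that it offers.
- The arm moves only by the tool drive_tool, never from a script. Its argument "moves" is text: rows parted by semicolons, each of 5 numbers parted by spaces: the finger opening in m, from 0 to 0.0881, then the shift along the tool's x, y, z in m, then the turn about the tool's z in rad. A call has 1 to 20 rows; each row is the pose to reach, as a shift and turn from the pose commanded when the call began, along the tool's axes at that moment; what a row does not reach only later rows make up. A row lasts 1/12 s, in which the tool goes at most 41.7 mm and 7.16 degrees, less where a joint would pass 70% of its speed; a pose out of reach is approached as far as the arm can. A call with a gripper value outside its range is refused whole. The fingers move at their own pace and stop on an object; "force" is the grip in N (left out, the last holds). Time passes only in rows, so rows that repeat a pose let the fingers close. It gives the time, the measured TCP pose, the force, the opening and the grip force at its end, in the units of the state.
- robot.get_obs(): the state, without advancing time (a new reading comes with each control period).
- vision.grab_frame(name): name is "side" or "top" or "wrist"; returns (picture, depth): 384x512x3 uint8, blue, green, red; 384x512 float32, m along the optical axis (not along the pixel's ray), 0 where there is no reading.
- vision.get_calibration(name): a dict with "mtx" (3x3 intrinsics, pixels), "world_to_cam" (4x4, takes a point from world to camera coordinates). Camera axes: x right, y down, z forward; pixel columns grow to the right and rows downward; lengths in m; the calibration is good to about 2 mm. A picture is of the moment at which its call begins: read the wrist's pose just before it. get_calibration takes no time and is no camera call; for the wrist camera it gives the pose at the moment of the call.
- robot.job_done(): hands the job in; it is judged then, once.
The state is a dict: "clock": time; "qpos": joint angles; "joint_vel": joint speeds; "effort": joint torques, N m; "eef_pos": TCP position; "tool_rot": TCP orientation; "force": force on the tool from outside, world axes, zero at the start; "ft_torque": the same for the moment, N m; "gripper_width": opening from 0.0 (shut) to 1.0 (fully open); "finger_force": force on a finger pad.
Only numpy, scipy, OpenCV 4.12 (cv2) and the standard library are available. Lean on these libraries where they do the work, as an engineer would, in place of code of your own. Each camera call takes 0.05 s, during which the arm holds its last target. There are 200 camera calls.

### The job

The blue test-tube rack has been knocked over onto its back. By pushing only, never picking it up, tip it upright onto its wide foot again, then slide it away from you until the front edge of its foot lies flush against the wooden batten, over the whole length of the rack. Leave the vials, bottle, pot and specimen jars around it where they stand.

Things in the scene. Friction and masses are not known exactly. Their poses are not given: they have to be found in the camera images.
- rack: Loose blue test-tube rack, about 0.45 kg, bottom-heavy, 200 long, 95 deep, 75 high. Origin: middle of its back lower edge; x from back to front of its foot, y along its length, z up when it stands. Foot plate: x 0 to 95, z 0 to 14. At the start it lies on its back wall: x points straight up, z roughly to the robot, the foot plate stands on edge, 95 high, on its far side.
- foot_face (a point): Point on the upper (inner) face of the rack's foot plate, near its front edge (rack x = 75, y = 0, z = 14 mm). While the rack lies it is 75 mm up and faces the robot; pushed away from the robot here, the rack turns up about its back lower edge (which stays on the bench), balances at about 30 degrees of turn, then drops onto its foot by itself.
- top_edge (a point): Middle of the front edge of the rack's 6 thick top plate (rack x = 40, y = 0, z = 75 mm; plate z 69 to 75, five holes). Top plate and end walls reach only from x = 0 to 40: the front 55 mm of the foot has nothing above it, and while the rack lies only the foot plate stands higher than 40 mm.
- back_wall (a point): Middle of the rack's back wall (rack x = 0, y = 0, z = 25 mm), a solid wall 200 long, from the bench to the top, 6 thick. Pushed this low, the upright rack slides on the bench without tipping.
- foot_mid (a point): Middle of the rack's front lower edge (rack x = 95, y = 0, z = 0 mm): the edge that must lie against the batten.
- foot_left (a point): End of that edge at rack y = +100 mm.
- foot_right (a point): End of that edge at rack y = -100 mm.
- batten: Dark wooden strip screwed to the bench beyond the rack, 360 long (its y), 28 wide (its x), 24 high. Origin: middle of the lower edge of its near face (the face towards the robot); x points away from the robot, through the strip, and y along it.
- vial_red: Small white vial with a red cap, 27 diameter, 75 high, loose, standing. Origin at the centre of its underside, z up.
- vial_blue: Small white vial with a blue cap, 27 diameter, 75 high, loose, standing. Origin at the centre of its underside, z up.
- reagent: Pink reagent bottle with a blue cap, 60 diameter, 150 high, loose, standing. Origin at the centre of its underside, z up.
- pot: Open grey plastic pot, 84 diameter at the rim, 95 high, loose, standing. Origin at the centre of its underside, z up.
- specimen0: White specimen jar with a red cap, 42 diameter, 62 high, loose, standing past one end of the batten. Origin at the centre of its underside, z up.
- specimen1: A second such specimen jar, past the other end of the batten.

How it is judged:
By the outcome, as a careful person would: the job done as asked, in the order asked, and still so for the second after the job is handed in, with the robot touching nothing.
It also fails if it takes over 64 s, if anything falls off the work surface, if the arm or the gripper's body presses on something with over 40 N, if the wrist force passes 120 N, or if a joint passes its speed limit or range.

## Working session

There is one attempt and no reset: what is moved stays moved. The work goes in short steps, Python scripts to look and compute and a tool call to move; the robot and the scene stay as the last step left them, time stands still between calls to the robot, and variables do not carry over. Pictures are saved under pics/ and viewed, at most 10 in all, crops included, and the job is handed in when it is done.

Besides the shell and the picture viewer there is one more tool, called after "Call:" by a JSON object that holds its "op" and its "data", one argument or row to a line. drive_tool: Moves the arm, as the interface text tells. Its arguments: {"type":"object","properties":{"moves":{"type":"string"},"force":{"type":"number"}},"required":["moves"]}

```bash
mkdir -p pics
cat > h.py <<'E'
import numpy as np, cv2
from cell import robot, vision
def grab(n,save=None):
    im,d=vision.grab_frame(n); c=vision.get_calibration(n)
    if save: cv2.imwrite('pics/'+save,im)
    K=np.array(c['mtx']);T=np.linalg.inv(np.array(c['world_to_cam']))
    v,u=np.mgrid[:384,:512]
    P=np.stack([(u-K[0,2])/K[0,0]*d,(v-K[1,2])/K[1,1]*d,d],-1)@T[:3,:3].T+T[:3,3]
    P[d==0]=np.nan
    return im,P
E
python3 - <<'E'
from h import *
o=robot.get_obs(); print(o['eef_pos'],o['tool_rot'],robot.tips_ahead,o['clock'])
for n in('top','side'):
    im,P=grab(n,n+'0.png'); np.save(n+'0.npy',P)
a=cv2.imread('pics/top0.png');cv2.imwrite('pics/top0b.png',cv2.resize(a,(800,600)))
E
```

```text
[0.25437608 0.6244952  0.24840973] [[-9.26114591e-01  3.77241289e-01 -8.79518623e-04]
 [ 3.77242311e-01  9.26112392e-01 -2.01889670e-03]
 [ 5.29219011e-05 -2.20152133e-03 -9.99997575e-01]] 0.011 0.0
```

View pics/top0b.png

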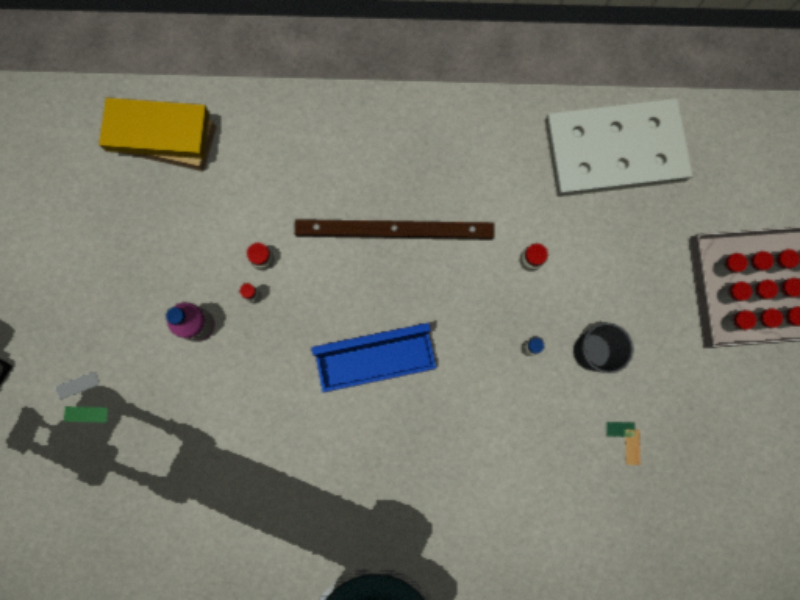

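View pics/side0.png

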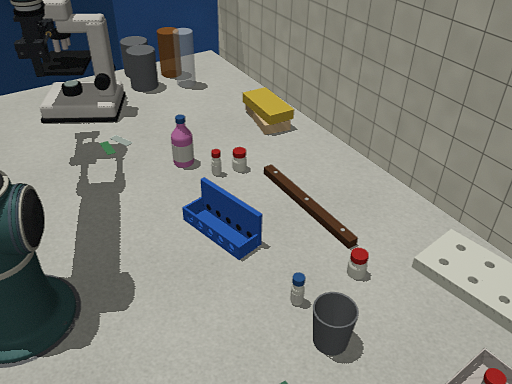

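The top view shows the rack with its foot plate running from (313,350) to (432,327), and the batten from (295,229) to (494,230). The vials, bottle and jars are clear to the sides. I'll measure these next.

Run:
```python
from h import *
P=np.load('top0.npy');im=cv2.imread('pics/top0.png');h=cv2.cvtColor(im,cv2.COLOR_BGR2HSV)
S=.64
def line(m,n):
    X=P[m];X=X[~np.isnan(X).any(1)]
    r=cv2.minAreaRect(X[:,:2].astype(np.float32)); print(n,len(X),np.round(cv2.boxPoints(r),4).tolist(),'z',np.round(np.percentile(X[:,2],[2,50,98]),4))
v,u=np.mgrid[:384,:512]
roi=(u>195)&(u<285)&(v>203)&(v<255)
blue=(h[...,0]>100)&(h[...,0]<130)&(h[...,1]>120)&roi
line(blue&(P[...,2]>.08),'foot'); line(blue&(P[...,2]>.032)&(P[...,2]<.05),'walltops');line(blue&(P[...,2]<.05),'rest')
bat=(u>180)&(u<325)&(v>135)&(v<160)&(P[...,2]>.018)
line(bat,'batten')
for n,(a,b) in dict(sp0=(259,254),vr=(248,291),reag=(185,320),sp1=(536,255),vb=(535,345),pot=(604,348)).items():
    a=int(a*S);b=int(b*S);m=(abs(u-a)<22)&(abs(v-b)<22)&(P[...,2]>.02)
    line(m&((abs(u-a)<12)&(abs(v-b)<12) if n[0]in'sv' else m),n)
# batten near edge
for a in range(195,312,15):
    c=[(P[k,a].round(4)) for k in range(140,160) if P[k,a,2]>.018]; print(a,c[0][:2],c[-1])
```

```text
foot 442 [[0.4693000018596649, 0.11550000309944153], [0.5156999826431274, -0.07779999822378159], [0.5297999978065491, -0.07440000027418137], [0.48350000381469727, 0.11890000104904175]] z [0.0828 0.0942 0.0991]
walltops 290 [[0.4106999933719635, 0.10130000114440918], [0.4569000005722046, -0.09300000220537186], [0.5164999961853027, -0.07880000025033951], [0.47029998898506165, 0.11540000140666962]] z [0.0332 0.0392 0.0472]
rest 1702 [[0.4099000096321106, 0.10459999740123749], [0.4569000005722046, -0.09300000220537186], [0.5383999943733215, -0.07360000163316727], [0.49140000343322754, 0.12399999797344208]] z [0.0005 0.0065 0.0429]
batten 1245 [[0.6894999742507935, 0.16300000250339508], [0.6926000118255615, -0.19449999928474426], [0.7222999930381775, -0.19429999589920044], [0.7190999984741211, 0.16329999268054962]] z [0.0186 0.0235 0.0285]
sp0 214 [[0.6176999807357788, 0.21899999678134918], [0.6467000246047974, 0.19249999523162842], [0.6730999946594238, 0.22139999270439148], [0.64410001039505, 0.24789999425411224]] z [0.025  0.0599 0.0655]
vr 124 [[0.5637999773025513, 0.2434999942779541],
[... 642 characters left out ...]
54000127315521], [0.515999972820282, -0.2578999996185303], [0.49869999289512634, -0.23929999768733978]] z [0.0248 0.0731 0.0795]
pot 641 [[0.45410001277923584, -0.3314000070095062], [0.4569999873638153, -0.41530001163482666], [0.5371000170707703, -0.4124999940395355], [0.5342000126838684, -0.3287000060081482]] z [0.0218 0.072  0.098 ]
195 [0.7182 0.1468] [0.6898 0.1457 0.0192]
210 [0.7173 0.1047] [0.6902 0.1033 0.0228]
225 [0.7169 0.0621] [0.6913 0.0612 0.0233]
240 [0.7174 0.0199] [0.6927 0.0192 0.0222]
255 [ 0.7208 -0.0222] [ 0.6917 -0.0229  0.0195]
270 [ 0.7184 -0.0644] [ 0.6929 -0.0651  0.0193]
285 [ 0.7184 -0.1063] [ 0.6932 -0.1069  0.0234]
300 [ 0.7203 -0.1486] [ 0.6948 -0.1491  0.0217]
```

```bash
cat >> h.py <<'E'
def to(p,yaw_y=None):
    o=robot.get_obs();R=np.array(o['tool_rot']);d=R.T@(np.array(p)-o['eef_pos'])
    print('shift',d.round(4),end=' ')
    if yaw_y is not None:
        print('turn',round(-np.radians(yaw_y)+np.arctan2(R[1,1],R[0,1]),4),end='')
    print()
E
python3 -c "
from h import *
to([.459,.011,.248],103.5)"
```

```text
shift [-0.421  -0.491   0.0015] turn -0.6224
```

Call:
{"op": "drive_tool", "data": {
  "moves": "0.088 -0.421 -0.491 0 -0.622;0.088 -0.421 -0.491 0 -0.622;0.088 -0.421 -0.491 0 -0.622;0.088 -0.421 -0.491 0 -0.622;0.088 -0.421 -0.491 0 -0.622;0.088 -0.421 -0.491 0 -0.622;0.088 -0.421 -0.491 0 -0.622;0.088 -0.421 -0.491 0 -0.622;0.088 -0.421 -0.491 0 -0.622;0.088 -0.421 -0.491 0 -0.622;0.088 -0.421 -0.491 0 -0.622;0.088 -0.421 -0.491 0 -0.622;0.088 -0.421 -0.491 0 -0.622;0.088 -0.421 -0.491 0 -0.622;0.088 -0.421 -0.491 0 -0.622;0.088 -0.421 -0.491 0 -0.622;0.088 -0.421 -0.491 0 -0.622;0.088 -0.421 -0.491 0 -0.622;0.088 -0.421 -0.491 0 -0.622;0.088 -0.421 -0.491 0 -0.622"
}}

```text
clock: 1.77
eef_pos: [0.4588, 0.0128, 0.2494]
tool_rot: [[-0.972, -0.234, -0.001], [-0.234, 0.972, 0.001], [0.001, 0.001, -1.0]]
force: [-0.2, -1.3, 0.4]
gripper_width: 1.004
finger_force: 0.0
```

```bash
python3 -c "
from h import *
o=robot.get_obs();print(o['clock'],o['eef_pos'],o['tool_rot'],o['force'])
to([.459,.011,.093],103.5)"
```

```text
1.7667 [0.45877477 0.01275852 0.2494256 ] [[-9.72144249e-01 -2.34382375e-01 -6.79954932e-04]
 [-2.34382732e-01  9.72144270e-01  5.03185337e-04]
 [ 5.43076517e-04  6.48538426e-04 -9.99999642e-01]] [-0.19463152 -1.26431467  0.36691273]
shift [ 1.000e-04 -1.900e-03  1.564e-01] turn 0.001
```

Call:
{"op": "drive_tool", "data": {
  "moves": "0.088 0 -0.002 0.04 0;0.088 0 -0.002 0.08 0;0.088 0 -0.002 0.12 0;0.088 0 -0.002 0.145 0;0.088 0 -0.002 0.156 0;0.088 0 -0.002 0.156 0;0.088 0 -0.002 0.156 0;0.088 0 -0.002 0.156 0"
}}

```text
clock: 2.43
eef_pos: [0.4616, 0.0101, 0.0958]
tool_rot: [[-0.972, -0.234, 0.004], [-0.234, 0.972, -0.0], [-0.003, -0.001, -1.0]]
force: [0.2, 0.1, -1.1]
gripper_width: 0.999
finger_force: 0.0
```

Call:
{"op": "drive_tool", "data": {
  "moves": "0.088 -0.006 0 0.003 0;0.088 -0.012 0 0.003 0;0.088 -0.016 0 0.003 0;0.088 -0.020 0 0.003 0;0.088 -0.023 0 0.003 0;0.088 -0.026 0 0.003 0;0.088 -0.029 0 0.003 0;0.088 -0.032 0 0.003 0;0.088 -0.035 0 0.003 0;0.088 -0.038 0 0.003 0;0.088 -0.041 0 0.003 0;0.088 -0.044 0 0.003 0;0.088 -0.046 0 0.003 0;0.088 -0.046 0 0.003 0"
}}

```text
clock: 3.6
eef_pos: [0.5051, 0.0205, 0.0908]
tool_rot: [[-0.972, -0.233, 0.0], [-0.233, 0.972, 0.0], [-0.0, -0.0, -1.0]]
force: [0.3, -0.2, -0.2]
gripper_width: 1.001
finger_force: 0.0
```

```bash
python3 -c "
from h import *
im,P=grab('side','side1.png'); cv2.imwrite('pics/side1c.png',cv2.resize(im[130:300,120:380],None,fx=3,fy=3))
print(robot.get_obs()['eef_pos'])"
```

```text
[0.50472991 0.02041397 0.09069052]
```

View pics/side1c.png

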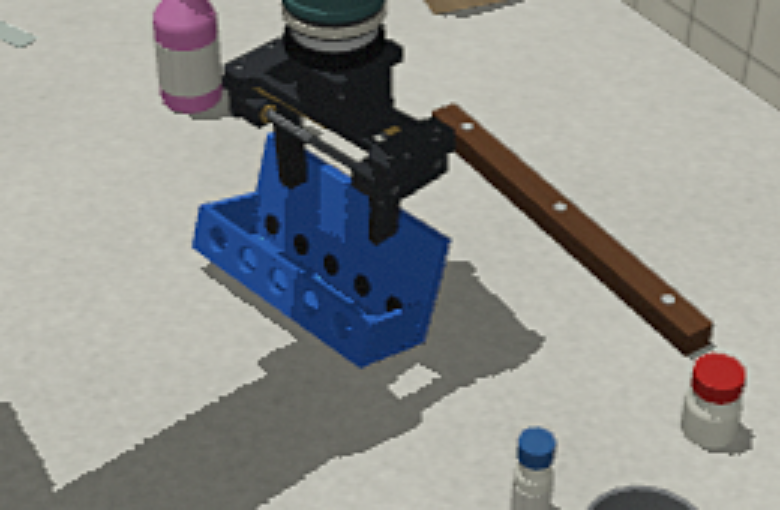

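The rack is tilting about its back lower edge (crop around (330,250)) and both fingers are on the foot plate. I'll push on past balance, then lift.

Call:
{"op": "drive_tool", "data": {
  "moves": "0.088 -0.003 0 -0.001 0;0.088 -0.006 0 -0.002 0;0.088 -0.009 0 -0.003 0;0.088 -0.012 0 -0.003 0;0.088 -0.015 0 -0.003 0;0.088 -0.018 0 -0.003 0;0.088 -0.021 0 -0.003 0;0.088 -0.024 0 -0.003 0;0.088 -0.027 0 -0.003 0;0.088 -0.030 0 -0.003 0;0.088 -0.033 0 -0.004 0;0.088 -0.036 0 -0.005 0;0.088 -0.036 0 -0.03 0;0.088 -0.036 0 -0.07 0;0.088 -0.036 0 -0.11 0;0.088 -0.036 0 -0.11 0;0.088 -0.036 0 -0.11 0;0.088 -0.036 0 -0.11 0"
}}

```text
clock: 5.15
eef_pos: [0.5392, 0.0287, 0.2006]
tool_rot: [[-0.972, -0.233, -0.0], [-0.233, 0.972, -0.0], [0.0, 0.0, -1.0]]
force: [0.1, -0.4, 0.2]
gripper_width: 0.999
finger_force: 0.0
```

```bash
python3 -c "
from h import *
im,P=grab('side','side2.png'); cv2.imwrite('pics/side2c.png',cv2.resize(im[130:300,120:380],None,fx=3,fy=3))
print(robot.get_obs()['eef_pos'])"
```

```text
[0.53840902 0.02873378 0.19937489]
```

View pics/side2c.png

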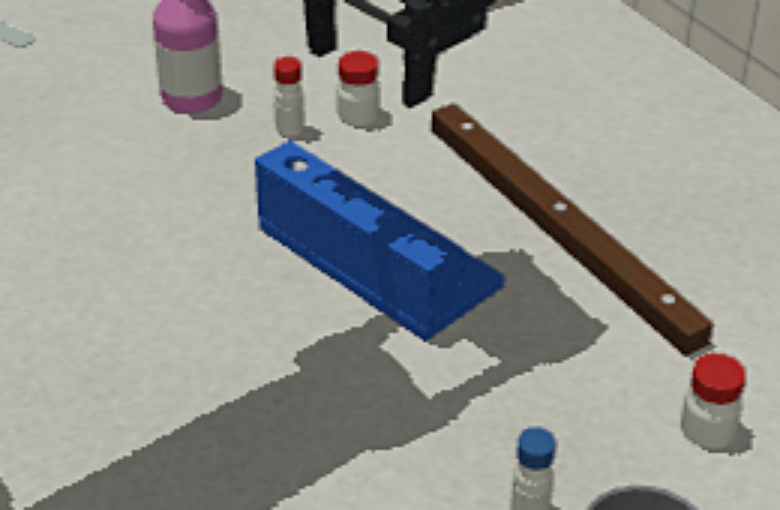

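The rack stands upright on its foot (crop top plate from (290,150) to (500,280)), and nothing else has moved. I'll retract behind it and measure its pose.

Call:
{"op": "drive_tool", "data": {
  "moves": "0.088 0.03 0 0 0;0.088 0.06 0 0 0;0.088 0.09 0 0 0;0.088 0.104 0 0 0;0.088 0.104 0 0 0;0.088 0.104 0 0 0"
}}

```text
clock: 5.7
eef_pos: [0.4371, 0.0045, 0.1991]
tool_rot: [[-0.973, -0.233, -0.002], [-0.233, 0.973, 0.0], [0.002, 0.001, -1.0]]
force: [-0.2, 0.1, 0.4]
gripper_width: 0.996
finger_force: 0.0
```

```bash
cat >> h.py <<'E'
def rack():
    for n in('top','side'):
        im,P=grab(n); h=cv2.cvtColor(im,cv2.COLOR_BGR2HSV)
        b=(h[...,0]>100)&(h[...,0]<130)&(h[...,1]>120)&(P[...,0]>.4)&(P[...,0]<.75)&(abs(P[...,1]-.03)<.2)
        for a,lo,hi in(('topplate',.069,.085),('foot',.008,.02),('all',.003,.085)):
            X=P[b&(P[...,2]>lo)&(P[...,2]<hi)]
            if len(X)<20: print(n,a,len(X)); continue
            r=cv2.minAreaRect(X[:,:2].astype(np.float32)); print(n,a,len(X),np.round(r[1],4),np.round(cv2.boxPoints(r),4).tolist(),np.median(X[:,2]).round(4))
    o=robot.get_obs();print(o['clock'],o['eef_pos'],o['force'])
E
python3 -c "
from h import *
rack()"
```

```text
top topplate 465 [0.0394 0.2   ] [[0.4887999892234802, 0.12110000103712082], [0.5293999910354614, -0.0746999979019165], [0.5680000185966492, -0.06669999659061432], [0.5273000001907349, 0.1290999948978424]] 0.0747
top foot 1226 [0.0761 0.1991] [[0.5019999742507935, 0.12330000102519989], [0.5473999977111816, -0.07050000131130219], [0.6215000152587891, -0.053199999034404755], [0.5759999752044678, 0.14069999754428864]] 0.0136
top all 1726 [0.095  0.1998] [[0.48420000076293945, 0.11940000206232071], [0.5289999842643738, -0.07530000060796738], [0.6215999722480774, -0.05400000140070915], [0.57669997215271, 0.14069999754428864]] 0.0148
side topplate 815 [0.0431 0.2012] [[0.478300005197525, 0.11659999936819077], [0.5273000001907349, -0.07859999686479568], [0.5691999793052673, -0.06809999793767929], [0.5202000141143799, 0.12710000574588776]] 0.0743
side foot 465 [0.0964 0.2025] [[0.4767000079154968, 0.1168999969959259], [0.5271999835968018, -0.07919999957084656], [0.6205999851226807, -0.05510000139474869], [0.5699999928474426, 0.14100000262260437]] 0.0136
side all 2477 [0.0986 0.2104] [[0.4693000018596649, 0.12160000205039978], [0.5259000062942505, -0.08100000023841858], [0.6208999752998352, -0.054499998688697815], [0.5641999840736389, 0.14810000360012054]] 0.0498
5.8 [0.43876931 0.00462336 0.20005106] [-0.47823054 -0.41449894 -0.18568023]
```

Call:
{"op": "drive_tool", "data": {
  "moves": "0.088 0 0 0.04 0;0.088 0 0 0.08 0;0.088 0 0 0.12 0;0.088 0 0 0.15 0;0.088 0 0 0.162 0;0.088 0 0 0.162 0;0.088 0 0 0.162 0;0.088 0 0 0.162 0"
}}

```text
clock: 6.47
eef_pos: [0.4401, 0.0046, 0.0396]
tool_rot: [[-0.972, -0.233, 0.002], [-0.233, 0.972, -0.0], [-0.002, -0.0, -1.0]]
force: [0.8, 0.2, 0.4]
gripper_width: 0.996
finger_force: 0.0
```

```bash
python3 -c "
from h import *
o=robot.get_obs();print(o['eef_pos'],o['tool_rot'])
to([.4965,.0196,.036],103.1);to([.577,.032,.036],90.5)"
```

```text
[0.44008173 0.00458974 0.03959033] [[-9.72417809e-01 -2.33239413e-01  1.72678671e-03]
 [-2.33239855e-01  9.72419234e-01 -5.63933502e-05]
 [-1.66600746e-03 -4.57593381e-04 -9.99998508e-01]]
shift [-0.0584  0.0014  0.0037] turn 0.0068
shift [-0.1395 -0.0053  0.0038] turn 0.2267
```

Call:
{"op": "drive_tool", "data": {
  "moves": "0.088 -0.012 0.001 0.004 0;0.088 -0.025 0.001 0.004 0.007;0.088 -0.037 0.001 0.004 0.007;0.088 -0.044 0.001 0.004 0.007;0.088 -0.048 0.001 0.004 0.007;0.088 -0.051 0.001 0.004 0.007;0.088 -0.054 0.001 0.004 0.007;0.088 -0.057 0.001 0.004 0.007;0.088 -0.060 0.001 0.004 0.007;0.088 -0.063 0.001 0.004 0.007;0.088 -0.063 0.001 0.004 0.007"
}}

```text
clock: 7.38
eef_pos: [0.4987, 0.0202, 0.0344]
tool_rot: [[-0.974, -0.226, -0.002], [-0.226, 0.974, -0.0], [0.002, 0.0, -1.0]]
force: [-2.0, -0.8, 1.7]
gripper_width: 0.999
finger_force: 1.1
```

```bash
python3 -c "
from h import *
o=robot.get_obs();print(o['eef_pos'],o['force'])
rack();to([.577,.032,.036],90.5)"
```

```text
[0.49873051 0.02015345 0.03437264] [-1.98259261 -0.7700162   1.65745297]
top topplate 34 [0.0339 0.2001] [[0.4921000003814697, 0.12060000002384186], [0.5616999864578247, -0.06710000336170197], [0.593500018119812, -0.05530000105500221], [0.5238999724388123, 0.13230000436306]] 0.0746
top foot 320 [0.0465 0.1987] [[0.5342000126838684, 0.13040000200271606], [0.5789999961853027, -0.06310000270605087], [0.6243000030517578, -0.05270000174641609], [0.5795000195503235, 0.14090000092983246]] 0.0131
top all 361 [0.0897 0.1994] [[0.4921000003814697, 0.12070000171661377], [0.538100004196167, -0.07339999824762344], [0.6254000067710876, -0.05270000174641609], [0.5794000029563904, 0.14139999449253082]] 0.0135
side topplate 218 [0.0397 0.1564] [[0.4943000078201294, 0.07460000365972519], [0.5310999751091003, -0.07739999890327454], [0.5697000026702881, -0.06800000369548798], [0.5328999757766724, 0.08399999886751175]] 0.0738
side foot 339 [0.0979 0.2032] [[0.4837999939918518, 0.11860000342130661], [0.5289999842643738, -0.07959999889135361], [0.6244000196456909, -0.05779999867081642], [0.5792999863624573, 0.14030000567436218]] 0.0136
side all 1296 [0.1134 0.2053] [[0.46389999985694885, 0.1152999997138977], [0.5146999955177307, -0.0835999995470047], [0.6245999932289124, -0.05550000071525574], [0.5738000273704529, 0.14339999854564667]] 0.032
7.4833 [0.4987419  0.02017773 0.03436364] [-2.3225597   0.10209102  0.52691482]
shift [-0.0789 -0.0062 -0.0017] turn 0.2195
```

Call:
{"op": "drive_tool", "data": {
  "moves": "0.088 -0.004 0 -0.001 0.011;0.088 -0.008 0 -0.001 0.022;0.088 -0.012 0 -0.001 0.034;0.088 -0.016 -0.001 -0.001 0.045;0.088 -0.020 -0.001 -0.001 0.056;0.088 -0.024 -0.001 -0.001 0.068;0.088 -0.028 -0.001 -0.001 0.079;0.088 -0.032 -0.001 -0.001 0.09;0.088 -0.036 -0.001 -0.001 0.102;0.088 -0.040 -0.002 -0.001 0.113;0.088 -0.044 -0.002 -0.001 0.125;0.088 -0.048 -0.002 -0.001 0.136;0.088 -0.052 -0.002 -0.001 0.148;0.088 -0.056 -0.002 -0.001 0.16;0.088 -0.060 -0.003 -0.001 0.172;0.088 -0.064 -0.003 -0.001 0.184;0.088 -0.068 -0.003 -0.001 0.196;0.088 -0.072 -0.003 -0.001 0.208;0.088 -0.076 -0.003 -0.001 0.219;0.088 -0.076 -0.003 -0.001 0.219"
}}

```text
clock: 9.15
eef_pos: [0.5754, 0.0346, 0.036]
tool_rot: [[-1.0, -0.008, 0.002], [-0.008, 1.0, 0.0], [-0.002, 0.0, -1.0]]
force: [0.2, 0.4, 0.6]
gripper_width: 0.997
finger_force: 0.0
```

```bash
python3 -c "
from h import *
o=robot.get_obs();print(o['eef_pos'],o['tool_rot'])
rack();im,P=grab('side'); cv2.imwrite('pics/side3c.png',cv2.resize(im[130:300,180:400],None,fx=3,fy=3))"
```

```text
[0.57537213 0.0345897  0.03597975] [[-9.99963614e-01 -8.39729300e-03  1.50181766e-03]
 [-8.39715958e-03  9.99964739e-01  9.51267822e-05]
 [-1.50256351e-03  8.25123184e-05 -9.99998868e-01]]
top topplate 19
top foot 108 [0.0586 0.0407] [[0.6388000249862671, -0.06350000202655792], [0.6794999837875366, -0.06499999761581421], [0.6815999746322632, -0.006399999838322401], [0.640999972820282, -0.004900000058114529]] 0.0133
top all 129 [0.0625 0.0568] [[0.6191999912261963, -0.006800000090152025], [0.6194999814033508, -0.06369999796152115], [0.6819999814033508, -0.0632999986410141], [0.6815999746322632, -0.006399999838322401]] 0.0139
side topplate 181 [0.0434 0.1553] [[0.5824000239372253, 0.08860000222921371], [0.583899974822998, -0.06669999659061432], [0.6273999810218811, -0.06629999727010727], [0.6258999705314636, 0.08900000154972076]] 0.0739
side foot 397 [0.0968 0.2021] [[0.5830000042915344, 0.133200004696846], [0.5838000178337097, -0.06889999657869339], [0.6807000041007996, -0.06849999725818634], [0.6797999739646912, 0.13349999487400055]] 0.0131
side all 1139 [0.115  0.2065] [[0.5623000264167786, 0.13510000705718994], [0.5680000185966492, -0.0714000016450882], [0.6829000115394592, -0.0681999996304512], [0.6772000193595886, 0.13830000162124634]] 0.0278
9.25 [0.57518173 0.03448092 0.03611312] [0.17184584 0.18458309 0.24456192]
```

View pics/side3c.png

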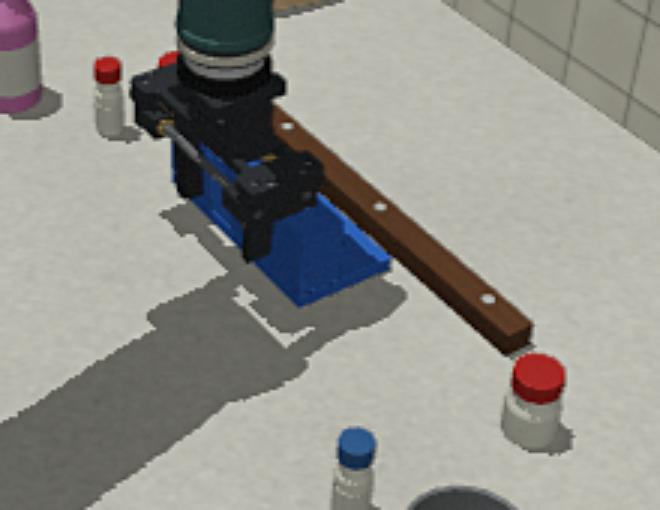

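The rack is now nearly square to the batten, with about 10 mm left (crop front corner at (388,265)). I'll close that gap gently.

Call:
{"op": "drive_tool", "data": {
  "moves": "0.088 -0.002 0 0 0;0.088 -0.004 0 0 0;0.088 -0.006 0 0 0;0.088 -0.007 0 0 0;0.088 -0.008 0 0 0;0.088 -0.009 0 0 0;0.088 -0.010 0 0 0;0.088 -0.010 0 0 0"
}}

```text
clock: 9.97
eef_pos: [0.5835, 0.0345, 0.0358]
tool_rot: [[-1.0, -0.009, -0.001], [-0.009, 1.0, -0.0], [0.001, 0.0, -1.0]]
force: [-3.8, 0.2, 3.9]
gripper_width: 1.0
finger_force: 2.3
```

Call:
{"op": "drive_tool", "data": {
  "moves": "0.088 -0.001 0 0 0;0.088 -0.001 0 0 0;0.088 -0.001 0 0 0"
}}

```text
clock: 10.22
eef_pos: [0.5847, 0.0345, 0.0357]
tool_rot: [[-1.0, -0.009, -0.001], [-0.009, 1.0, -0.0], [0.001, -0.0, -1.0]]
force: [-5.2, -0.3, 4.2]
gripper_width: 0.997
finger_force: 2.5
```

Call:
{"op": "drive_tool", "data": {
  "moves": "0.088 -0.001 0 0 0;0.088 -0.002 0 0 0;0.088 -0.002 0 0 0;0.088 -0.002 0 0 0"
}}

```text
clock: 10.55
eef_pos: [0.5849, 0.0345, 0.0356]
tool_rot: [[-1.0, -0.01, -0.005], [-0.01, 1.0, -0.0], [0.005, -0.0, -1.0]]
force: [-11.0, -0.4, 9.1]
gripper_width: 0.997
finger_force: 5.3
```

Call:
{"op": "drive_tool", "data": {
  "moves": "0.088 -0.001 0 0 0;0.088 -0.001 0 0 0;0.088 -0.001 0 0 0"
}}

```text
clock: 10.8
eef_pos: [0.585, 0.0344, 0.0356]
tool_rot: [[-1.0, -0.01, -0.007], [-0.01, 1.0, -0.0], [0.007, -0.0, -1.0]]
force: [-13.2, -1.7, 11.3]
gripper_width: 1.0
finger_force: 6.7
```

```bash
python3 -c "
from h import *
rack()"
```

```text
top topplate 17
top foot 111 [0.0427 0.0566] [[0.6499000191688538, -0.006399999838322401], [0.6500999927520752, -0.06300000101327896], [0.692799985408783, -0.06270000338554382], [0.6924999952316284, -0.006099999882280827]] 0.0136
top all 133 [0.0725 0.1621] [[0.5932000279426575, 0.07850000262260437], [0.635200023651123, -0.07800000160932541], [0.7052000164985657, -0.05920000001788139], [0.6632999777793884, 0.09730000048875809]] 0.0142
side topplate 189 [0.0463 0.1702] [[0.570900022983551, 0.09549999982118607], [0.5974000096321106, -0.07259999960660934], [0.6431999802589417, -0.06539999693632126], [0.6166999936103821, 0.10279999673366547]] 0.0737
side foot 394 [0.0992 0.2047] [[0.5895000100135803, 0.1363999992609024], [0.5943999886512756, -0.06830000132322311], [0.6934999823570251, -0.06589999794960022], [0.6886000037193298, 0.1386999934911728]] 0.0134
side all 1179 [0.1171 0.2064] [[0.5698999762535095, 0.13570000231266022], [0.57669997215271, -0.0706000030040741], [0.6937000155448914, -0.06679999828338623], [0.6869999766349792, 0.13950000703334808]] 0.0277
10.9 [0.58495374 0.03441313 0.03554924] [-12.86250335  -1.84044976  11.06138389]
```

Call:
{"op": "drive_tool", "data": {
  "moves": "0.088 0.003 0 0 0;0.088 0.006 0 0 0;0.088 0.012 0 0 0;0.088 0.03 0 0 0;0.088 0.06 0 0 0;0.088 0.08 0 -0.01 0;0.088 0.1 0 -0.04 0;0.088 0.12 0 -0.08 0;0.088 0.15 0 -0.12 0;0.088 0.17 0 -0.16 0;0.088 0.17 0 -0.2 0;0.088 0.17 0 -0.2 0;0.088 0.17 0 -0.2 0;0.088 0.17 0 -0.2 0;0.088 0.17 0 -0.2 0"
}}

```text
clock: 12.15
eef_pos: [0.4174, 0.033, 0.2338]
tool_rot: [[-1.0, -0.009, -0.002], [-0.009, 1.0, -0.0], [0.002, -0.0, -1.0]]
force: [0.0, -1.0, -0.8]
gripper_width: 0.996
finger_force: 0.0
```

Run:
```python
from h import *
rack()
im,P=grab('top'); np.save('top9.npy',P);P0=np.load('top0.npy')
cv2.imwrite('pics/topf.png',cv2.resize(im[125:215,140:360],None,fx=3.6,fy=5.4,interpolation=cv2.INTER_CUBIC))
h=cv2.cvtColor(im,cv2.COLOR_BGR2HSV);b=(h[...,0]>100)&(h[...,0]<130)&(h[...,1]>100)
for a in range(205,290,9):
    k=[v for v in range(135,200) if b[v,a]][0]; print(a,k,P[k-1:k+2,a].round(4).tolist())
```

```text
top topplate 914 [0.0412 0.1982] [[0.5940999984741211, 0.13410000503063202], [0.5971999764442444, -0.0640999972820282], [0.6384000182151794, -0.06340000033378601], [0.6352999806404114, 0.1348000019788742]] 0.0744
top foot 1267 [0.0964 0.1981] [[0.5947999954223633, 0.1339000016450882], [0.597599983215332, -0.06419999897480011], [0.6938999891281128, -0.06279999762773514], [0.6912000179290771, 0.13529999554157257]] 0.0137
top all 2432 [0.0971 0.1983] [[0.5943999886512756, 0.13429999351501465], [0.5965999960899353, -0.06400000303983688], [0.6937000155448914, -0.06300000101327896], [0.6916000247001648, 0.13529999554157257]] 0.0176
side topplate 762 [0.0444 0.2034] [[0.5907999873161316, 0.1354999989271164], [0.5950000286102295, -0.06780000030994415], [0.6395000219345093, -0.06689999997615814], [0.635200023651123, 0.13650000095367432]] 0.074
side foot 541 [0.0984 0.2729] [[0.5914000272750854, 0.2046000063419342], [0.5936999917030334, -0.0681999996304512], [0.6920999884605408, -0.0674000009894371], [0.6898999810218811, 0.20550000667572021]] 0.0132
side all 2303 [0.0989 0.2739] [[0.5898000001
[... 350 characters left out ...]
0.0922, 0.0229], [0.6909, 0.0922, 0.0212], [0.6902, 0.0928, 0.0118]]
223 151 [[0.6904, 0.0667, 0.0263], [0.6901, 0.0672, 0.0152], [0.6872, 0.0671, 0.0154]]
232 151 [[0.6914, 0.0416, 0.025], [0.6903, 0.0417, 0.0177], [0.6882, 0.0418, 0.0139]]
241 151 [[0.6922, 0.0164, 0.0246], [0.6923, 0.0165, 0.0121], [0.6897, 0.0164, 0.0107]]
250 151 [[0.6923, -0.0088, 0.0273], [0.692, -0.0089, 0.0166], [0.6911, -0.009, 0.0079]]
259 151 [[0.6947, -0.0341, 0.0202], [0.693, -0.0343, 0.0152], [0.6903, -0.0344, 0.0144]]
268 151 [[0.6952, -0.0593, 0.0211], [0.6926, -0.0594, 0.02], [0.691, -0.0597, 0.0146]]Traceback (most recent call last):
  File "<stdin>", line 7, in <module>
IndexError: list index out of range
```

View pics/topf.png

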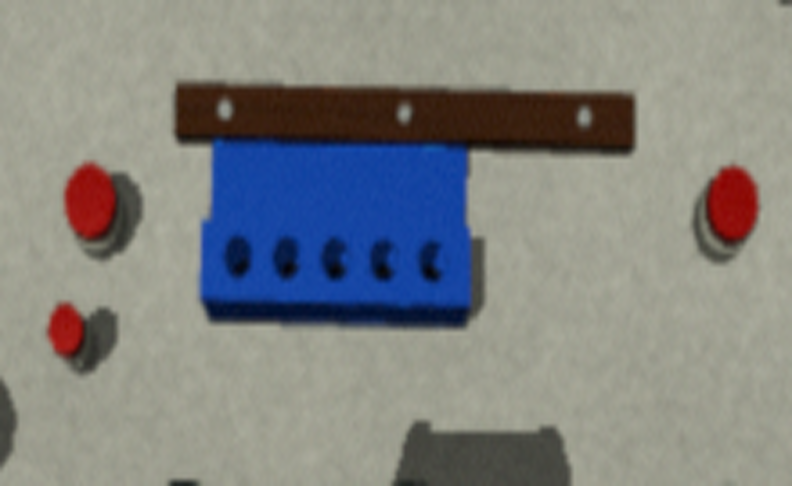

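The rack is upright with its foot against the batten from (213,140) to (468,148), with no visible gap. It lies within the batten's ends, and the jars and vials are untouched.

```bash
python3 -c "
from cell import robot
print(robot.job_done())"
```

```text
the job is handed in; nothing more can be done
None
```

I tipped the rack upright by pushing and slid it flush against the batten along its whole length; the job was handed in at about 12 s, with the vials, bottle, pot and jars not touched.

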